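# Square a vial rack on its cooling platform

### The arm

A 6-joint arm with a two-finger parallel gripper is mounted at the origin on the work surface. World frame = base frame: x ahead of the robot, y to its left, z up, the work surface at z = 0. Lengths are in m, angles in rad, forces in N, time in s.
With the tool pointing down it reaches from about 0.35 to 0.775 m from the base axis. Payload 5.5 kg.
Tool frame: the origin (TCP) lies at the very end of the fingers, on their centre line; the grasp point (between the pads) lies 19 mm behind it; z points along the fingers, x is the direction in which the jaws open and shut, and the axes are right-handed (so a half turn about z gives the same grasp; the last joint's range is limited). The gripper opens to 85 mm and grips with 20 to 120 N. Pads are 22 mm wide; open, the fingers measure 114 mm over their backs; the gripper's body (76 mm by 85 mm) begins 54 mm behind the grasp point. The pads swing forward as they close: fully open they stand 13 mm farther back than shut.
Start: joints at [0.973, 0.313, 0.046, 1.304, 0, 1.431], TCP at [0.254, 0.516, 0.231] pointing down, gripper open.
Joint ranges: [-2.76, 2.76], [-0.86, 1.69], [-1.03, 1.26], [-2.2, 2.34], [-1.47, 1.5], [-3.14, 3.14]. Speed limits (rad/s): [2.57, 2.57, 3.14, 3.14, 3.14, 3.14].

### API

Orientations are given as a unit quaternion [w, x, y, z].
In Python, from workcell import monitor, eyes, ticket gives the robot as it stands.
- The arm moves only by the tool send_rows, never from a script. Its argument "targets" is a list of rows, each a list of 5 numbers: the shift along the world's x, y, z in m, then the turn about the world's z in degrees, then the closure in counts, from 0 (fully open) to 255 (shut). A call has 1 to 12 rows; each row shifts and turns the commanded pose from where the row before left it; what a row does not reach is not made up. A row lasts 1/10 s, in which the tool goes at most 50 mm and 8.59 degrees, less where a joint would pass 70% of its speed; a pose out of reach is approached as far as the arm can. A call is refused whole if a number of a shift passes 0.05 or a number of a turn 8.59, either way. A call with a gripper value outside its range is refused whole. The fingers move at their own pace and stop on an object; "newtons" is the grip in N (left out, the last holds). Time passes only in rows, so rows that do not move let the fingers close. It gives the time, the measured TCP pose, the force and the opening at its end, in the units of the state.
- monitor.get_state(): the state, without advancing time (a new reading comes with each control period).
- eyes.read_camera(name): name is "scene" or "side" or "wrist"; returns a dict with "img" (480x640x3 uint8, red, green, blue), "z_map" (480x640 float32, m along the optical axis (not along the pixel's ray), 0 where there is no reading), "camera_matrix" (3x3 intrinsics, pixels), "pose" (4x4, takes a point from camera to world coordinates); the wrist camera has in their place "T_tool_cam" (4x4, takes a point from camera to tool coordinates, whose origin is the TCP and whose axes are the tool frame's). Camera axes: x right, y down, z forward; pixel columns grow to the right and rows downward; lengths in m; the calibration is good to about 2 mm. A picture is of the moment at which its call begins: read the wrist's pose just before it.
- ticket.hand_in(): hands the job in, once; it reports no verdict.
Trained networks look in the newest picture that a camera, given by its name, has taken for a name from the list of things; names that differ only in an ending like _2 or _b are one class to them, and where a whole thing is asked for, a point or a joint stands for the part that bears it (a point fixed in the world has none). Each returns a list of dicts, best first, with "conf" (0 to 1); they miss things now and then, are a little off and sometimes report something else, mostly with a low value. They report only what shows in the picture. A call takes as long as a camera call. They do not tell look-alikes from the thing itself.
- eyes.spot_in(name, camera): "xyz" ([x, y, z] in m, in world coordinates, good to about 4 mm: the middle of the surface that is visible of it).
- eyes.tip_of(name, camera): "xyz" ([x, y, z] in m, in world coordinates, good to about 4 mm: a listed point, or the origin of a listed thing).
The state is a dict: "clock": time; "joint_pos": joint angles; "qvel": joint speeds; "tau": joint torques, N m; "tcp_pos": TCP position; "orientation": TCP orientation; "wrist_force": force on the tool from outside, world axes, zero at the start; "ft_torque": the same for the moment, N m; "finger_gap": finger opening in m.
Only numpy, scipy, OpenCV 4.12 (cv2) and the standard library are available. Lean on these libraries where they do the work, as an engineer would, in place of code of your own. Each camera call takes 0.05 s, during which the arm holds its last target.

### The job

The blue vial rack was left crooked on the small cooling platform and hangs over two of its edges. Without lifting or tipping it, slide it sideways until it lies flat against the side stop's orange pad and keep it gently pressed there for a moment, with about 10 N at the pad; then slide it back against the back stop's pad and press it there in the same way. Leave the rack square on the platform with no edge overhanging, and disturb nothing else on the bench.

Things in the scene. Friction and masses are not known exactly. Their poses are not given: they have to be found in the camera images.
- stand: Cooling stand, fixed: white case 170 x 170 mm, 40 mm high (-70 to +100 mm in x and y), black neck, dark steel platform 132 x 132 mm on top, its top 60 mm above the bench. Origin: on the bench under the platform's centre; z up, x to the back stop, y to the side stop. The platform's -x and -y edges are open, without stops.
- platform (a point): Centre of the platform's top, 60 mm above the stand's origin. Each stop's orange pad stands over the platform: its flat face, 100 mm wide, 7 to 25 mm above the top, lies 44 to 60 mm from this centre, set by a screwed stem; the setting differs each time, per stop, and is not measured. Each pad gives way along its stop's x, sprung at 12 N/mm over 4 mm.
- back_stop: Fixed aluminium bracket, 14 x 110 mm, to 30 mm above the platform top, bearing an orange pad. Origin: foot of its inner face, 78 mm from the platform's centre along the stand's +x, 40 mm above the bench; its x points outwards. The rack seats when pressed flat on the pad with 6 to 14 N for half a second; over 25 N at the pad spoils it.
- side_stop: The same bracket and pad on the stand's +y side: origin at -12 mm in the stand's x and 78 mm in its y, 40 mm above the bench; its x points outwards (the stand's +y). Same pad, spring and forces, with a stem setting of its own.
- rack: Blue rack, loose, 104 x 104 x 34 mm, 16 capped vials fast in it to 47 mm; 0.28 to 0.52 kg. Origin: centre of underside, z up, x, y along its sides. Starts turned up to 0.15 rad, centre 30 to 40 mm toward the stand's -x and as much toward -y of the platform's. Too wide to grip: push its sides. Sliding drag differs each time and adds to the pad's force.
- amber_bottle: Bystander: amber bottle with red cap, 76 mm diameter, 170 mm high; origin under its centre.
- clear_bottle: Bystander: clear bottle with red cap, 76 mm diameter, 170 mm high; origin under its centre.
- beaker: Bystander: empty glass beaker, 64 mm diameter, 80 mm high; origin under its centre.
- cap_jar: Bystander behind the stand: small white jar with blue lid, 50 mm diameter, 55 mm high; origin under its centre.
- vial_stand: Bystander on the stand's +y side: green block 90 x 40 mm with three vials, 48 mm high; origin under its centre, x along its length.
- tissue_box: Bystander: green box, 120 x 220 x 75 mm; origin under its centre.
- marker: Bystander: black marker lying on the bench, 14 mm thick, 120 mm long along its x; origin at its underside.
Things that resemble listed ones, but are neither listed nor needed, are in the scene too. Of the things that look like the stand, take the one that is farthest to the robot's left at the start.

How it is judged:
On the way, in this order (a step that is already met when the one before it is completed fails the run):
1. the rack is pressed flat against the side stop's pad (6 to 14 N, within 0.06 rad of square) for 0.4 s (contact force between rack and side_stop between 6 and 14 N and angle between the x axis of rack and the x axis of stand, either way round below 0.06 rad), for 0.4 s.
2. then the rack is pressed flat against the back stop's pad (6 to 14 N, within 0.06 rad of square) for 0.4 s (contact force between rack and back_stop between 6 and 14 N and angle between the x axis of rack and the x axis of stand, either way round below 0.06 rad), for 0.4 s.
At the end, for the whole second after the job is handed in: The rack lies flat and at rest on the platform, its centre within 11 mm of the platform's centre in the stand's x and y and square to it within 0.05 rad, so that no edge overhangs; it has been pressed home against the side stop and then the back stop (x of rack in the frame of stand between -0.011 and 0.011 m and y of rack in the frame of stand between -0.011 and 0.011 m and z of rack in the frame of stand between 0.055 and 0.064 m and angle between the x axis of rack and the x axis of stand, either way round below 0.05 rad and linear speed of rack below 0.01 m/s and angle between rack's own z axis and vertical below 0.03 rad); the robot touches nothing.
It fails at once if the rack is pressed on a stop with more than 25 N (contact force between rack and side_stop above 25 N or contact force between rack and back_stop above 25 N).
It fails at once if the rack is lifted more than 8 mm, tipped by more than 0.12 rad or pushed off the platform (z of rack in the frame of stand above 0.068 m or z of rack in the frame of stand below 0.05 m or angle between rack's own z axis and vertical above 0.12 rad).
It fails at once if a bystander is moved more than 15 mm (distance of any of amber_bottle, clear_bottle, beaker, cap_jar, vial_stand, tissue_box, marker from where it was at the start of the episode above 0.015 m).
It also fails if it takes over 72 s, if anything falls off the work surface, if the arm or the gripper's body presses on something with over 40 N, if the wrist force passes 120 N, or if a joint passes its speed limit or range.

## Working session

There is one attempt and no reset: what is moved stays moved. The work goes in short steps, Python scripts to look and compute and a tool call to move; the robot and the scene stay as the last step left them, time stands still between calls to the robot, and variables do not carry over. Pictures are saved under pics/ and viewed, and the job is handed in when it is done.

Besides the shell and the picture viewer there is one more tool, called after ">>>" as name([rows], argument=value, ...), one row to a line, values as JSON. send_rows: Moves the arm, as the interface text tells. Its arguments: {"type":"object","properties":{"targets":{"type":"array"},"newtons":{"type":"number"}},"required":["targets"]}

```bash
mkdir -p pics; ls
cat > h.py <<'E'
import numpy as np, cv2
from workcell import monitor, eyes, ticket
def snap(cam,fn):
    r=eyes.read_camera(cam); cv2.imwrite('pics/'+fn,r['img'][:,:,::-1]); np.savez('pics/'+fn[:-4]+'.npz',**{k:v for k,v in r.items()}); return r
def cloud(r,T=None):
    z=r['z_map']; K=r['camera_matrix']; T=r['pose'] if T is None else T
    v,u=np.mgrid[:480,:640]; p=np.stack([(u-K[0,2])/K[0,0]*z,(v-K[1,2])/K[1,1]*z,z],-1)
    w=p@T[:3,:3].T+T[:3,3]; w[z==0]=np.nan; return w
E
python3 - <<'E'
from h import *
s=monitor.get_state(); print(s)
for c in ['scene','side','wrist']:
    snap(c,c+'0.png')
    for n in ['stand','rack','platform','back_stop','side_stop']:
        print(c,n,[(np.round(d['xyz'],3),round(d['conf'],2)) for d in eyes.tip_of(n,c)])
E
```

```text
pics
{'clock': 0.0, 'joint_pos': array([9.73415526e-01, 3.13975510e-01, 4.49647728e-02, 1.30358287e+00,
       4.20743817e-06, 1.43116919e+00]), 'qvel': array([ 1.01626600e-03, -2.34472990e-03, -1.06763112e-05, -5.44016751e-04,
       -3.22740475e-06, -4.81114677e-04]), 'tau': array([-5.23435992e-04, -4.80631578e+01,  2.98530757e+01,  1.93842757e-02,
       -3.01392147e-04,  1.56282901e-06]), 'tcp_pos': array([0.25384378, 0.51536566, 0.23041721]), 'orientation': array([ 3.61955400e-04,  8.49097460e-01,  5.28235455e-01, -8.22522557e-04]), 'wrist_force': array([-0.12713877, -0.32607682, -0.77807557]), 'ft_torque': array([ 0.03773665,  0.02593275, -0.01617794]), 'finger_gap': 0.08539665247093688}
scene stand [(array([ 0.457, -0.237,  0.002]), 0.81), (array([ 0.19 , -0.349,  0.001]), 0.7), (array([0.604, 0.057, 0.001]), 0.55)]
scene rack [(array([0.585, 0.007, 0.064]), 0.74), (array([ 0.561,  0.198, -0.004]), 0.2)]
scene platform [(array([ 0.192, -0.342,  0.064]), 0.95), (array([0.606, 0.052, 0.054]), 0.61)]
scene back_stop [(array([ 0.252, -0.309,  0.036]), 0.83), (array([0.681, 0.072, 
[... 277 characters left out ...]
.69), (array([ 0.458, -0.234,  0.002]), 0.6)]
side rack [(array([0.581, 0.004, 0.061]), 0.83)]
side platform [(array([ 0.192, -0.349,  0.058]), 0.94), (array([0.608, 0.054, 0.061]), 0.75), (array([ 0.458, -0.234,  0.055]), 0.65), (array([ 0.754,  0.078, -0.001]), 0.53), (array([ 0.562,  0.423, -0.002]), 0.5), (array([0.606, 0.053, 0.005]), 0.4)]
side back_stop [(array([ 0.261, -0.31 ,  0.04 ]), 0.94), (array([0.681, 0.072, 0.044]), 0.89), (array([ 0.53 , -0.226,  0.036]), 0.8)]
side side_stop [(array([ 0.435, -0.156,  0.041]), 0.81), (array([0.576, 0.124, 0.041]), 0.57), (array([0.558, 0.194, 0.001]), 0.47)]
wrist stand []
wrist rack []
wrist platform []
wrist back_stop []
wrist side_stop []
```

View pics/scene0.png

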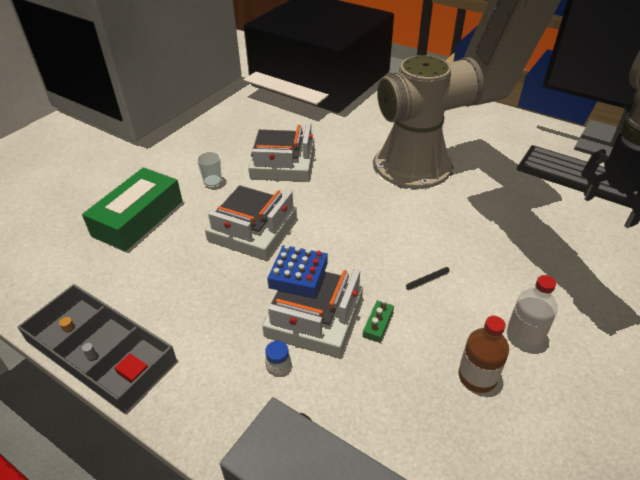

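View pics/side0.png

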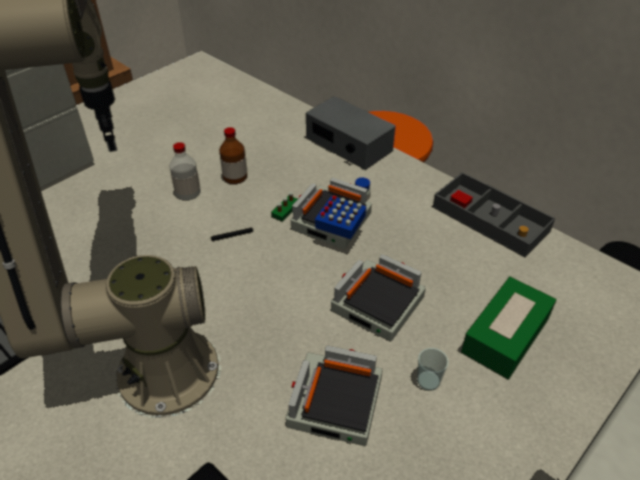

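The rack sits on the stand at about (0.607, 0.054). That is the leftmost of the three stands, yawed about 0.24 rad. Next I'll refine this from the depth images.

Run:
```python
from h import *
for c in ['scene','side']:
    r=dict(np.load(f'pics/{c}0.npz')); w=cloud(r); im=r['img'].astype(int)
    hsv=cv2.cvtColor(r['img'],cv2.COLOR_RGB2HSV)
    reg=(np.hypot(w[...,0]-.607,w[...,1]-.054)<.16)
    def rect(m,n):
        p=w[m][:,:2]; 
        if len(p)<20: print(c,n,len(p)); return
        # iterative trimmed
        b=cv2.minAreaRect((p*1000).astype(np.float32)); print(c,n,len(p),b, 'z',np.percentile(w[m][:,2],[5,50,95]).round(4))
    blue=reg&(hsv[...,0]>105)&(hsv[...,0]<130)&(hsv[...,1]>120)
    rect(blue&(abs(w[...,2]-.094)<.004)&(np.hypot(w[...,0]-.58,w[...,1]-.005)<.09),'racktop')
    org=reg&(hsv[...,0]<15)&(hsv[...,1]>150)&(w[...,2]>.06)
    rect(org&(w[...,1]-.054>.03)&(w[...,0]<.65),'sidepad'); rect(org&(w[...,0]>.65),'backpad')
    case=reg&(abs(w[...,2]-.04)<.003)&(hsv[...,1]<70)
    rect(case,'case')
    plat=reg&(abs(w[...,2]-.06)<.003); rect(plat,'plat')
```

```text
scene racktop 1014 ((582.7129516601562, 8.706367492675781), (105.43749237060547, 102.54497528076172), 17.952909469604492) z [0.0908 0.0936 0.096 ]
scene sidepad 168 ((577.1469116210938, 124.43844604492188), (101.7177734375, 43.903404235839844), 14.69327163696289) z [0.0762 0.0838 0.0871]
scene backpad 194 ((682.0436401367188, 72.27256774902344), (45.423866271972656, 99.18812561035156), 12.81779670715332) z [0.0773 0.0839 0.0871]
scene case 1033 ((639.6754150390625, 110.42963409423828), (138.7387237548828, 234.67396545410156), 60.127235412597656) z [0.0374 0.0397 0.0423]
scene plat 1230 ((630.3717041015625, 64.9002914428711), (157.37403869628906, 248.29103088378906), 69.04854583740234) z [0.0574 0.0596 0.0622]
side racktop 565 ((579.4541625976562, 6.85882568359375), (111.91309356689453, 104.26693725585938), 18.26869773864746) z [0.0906 0.0938 0.0973]
side sidepad 162 ((588.3785400390625, 107.07476043701172), (122.90430450439453, 31.312480926513672), 0.13124434649944305) z [0.0684 0.0812 0.087 ]
side backpad 190 ((661.596923828125, 66.32290649414062), (16.05479621887207, 97.20055389404297), 14.342177391052246) z [0.0661 0.0785 0.0865]
side case 183 ((628.7243041992188, 104.43626403808594), (225.13406372070312, 225.67111206054688), 14.826520919799805) z [0.0372 0.0391 0.0423]
side plat 425 ((641.989013671875, 40.64313888549805), (245.7218780517578, 180.05763244628906), 3.6243350505828857) z [0.0573 0.06   0.0626]
```

>>> send_rows([
  [0.026,-0.04,0.008,-4.2,75],
  [0.026,-0.04,0.008,-4.2,75],
  [0.026,-0.04,0.008,-4.2,75],
  [0.026,-0.04,0.008,-4.2,75],
  [0.026,-0.04,0.008,-4.2,75],
  [0.026,-0.04,0.008,-4.2,75],
  [0.026,-0.04,0.008,-4.2,75],
  [0.026,-0.04,0.008,-4.2,75],
  [0.026,-0.04,0.008,-4.2,75],
  [0.026,-0.04,0.008,-4.2,75],
  [0.026,-0.04,0.008,-4.2,75],
  [0.026,-0.04,0.008,-4.2,75],
])

```text
clock: 2.1
tcp_pos: [0.567, 0.0339, 0.3279]
orientation: [-0.0, 0.993, 0.115, 0.0]
wrist_force: [1.1, 0.4, -0.6]
finger_gap: 0.0602
```

>>> send_rows([
  [0,0,0,0,75],
  [0,0,0,0,75],
  [0,0,0,0,75],
])

```text
clock: 2.4
tcp_pos: [0.5656, 0.0364, 0.3271]
orientation: [-0.0, 0.993, 0.117, -0.0]
wrist_force: [0.3, 0.5, -0.1]
finger_gap: 0.0601
```

Run:
```python
from h import *
from scipy.spatial.transform import Rotation as R
s=monitor.get_state(); print(s['clock'],s['tcp_pos'],s['orientation'],s['wrist_force'],s['finger_gap'])
r=snap('wrist','w1.png'); q=s['orientation']; T=np.eye(4); T[:3,:3]=R.from_quat([q[1],q[2],q[3],q[0]]).as_matrix(); T[:3,3]=s['tcp_pos']
T=T@r['T_tool_cam']; print(T.round(3)); np.save('pics/w1T.npy',T)
for n in ['stand','rack','platform','back_stop','side_stop','vial_stand','cap_jar']:
    print(n,[(np.round(d['xyz'],3),round(d['conf'],2)) for d in eyes.tip_of(n,'wrist')])
```

```text
2.4 [0.56558055 0.03641196 0.3271132 ] [-2.33422302e-04  9.93152884e-01  1.16821125e-01 -3.44633619e-04] [ 0.31616875  0.52980356 -0.08238176] 0.0601452513654765
[[ 0.973  0.221  0.064  0.55 ]
 [ 0.23  -0.935 -0.271  0.106]
 [ 0.     0.278 -0.96   0.471]
 [ 0.     0.     0.     1.   ]]
stand [(array([0.605, 0.051, 0.   ]), 0.6)]
rack [(array([0.581, 0.007, 0.059]), 0.56)]
platform [(array([0.606, 0.048, 0.001]), 0.7), (array([ 0.376, -0.437,  0.001]), 0.26), (array([0.576, 0.124, 0.038]), 0.19)]
back_stop [(array([ 0.537, -0.227,  0.044]), 0.97), (array([0.677, 0.068, 0.042]), 0.96), (array([ 0.26 , -0.309,  0.042]), 0.79)]
side_stop [(array([ 0.434, -0.156,  0.039]), 0.72), (array([0.577, 0.124, 0.041]), 0.7)]
vial_stand [(array([ 0.558,  0.198, -0.002]), 0.93)]
cap_jar [(array([ 0.757,  0.083, -0.003]), 0.79)]
```

View pics/w1.png

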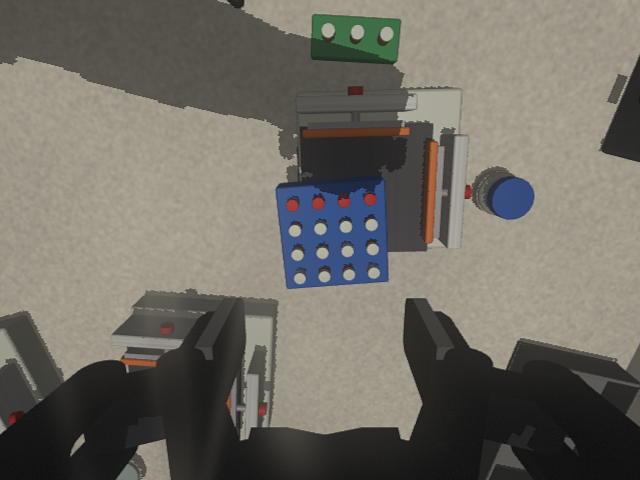

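The wrist picture shows the rack at about px (335, 233), the side pad at (355, 132), the back pad at (431, 190) and the marks of both brackets. I'll measure these.

```bash
cat > m.py <<'E'
from h import *
def measure(fn):
    r=dict(np.load(f'pics/{fn}.npz')); T=np.load(f'pics/{fn}T.npy'); w=cloud(r,T); hsv=cv2.cvtColor(r['img'],cv2.COLOR_RGB2HSV)
    near=np.hypot(w[...,0]-.607,w[...,1]-.054)<.17
    H,S=hsv[...,0],hsv[...,1]
    def info(m,n):
        m=cv2.morphologyEx(m.astype(np.uint8),cv2.MORPH_OPEN,np.ones((2,2)))>0
        p=w[m]; b=cv2.minAreaRect((p[:,:2]*1000).astype(np.float32)); print(n,len(p),np.round(b[0],1),np.round(b[1],1),round(b[2],2),'z',np.percentile(p[:,2],[5,50,95]).round(4)); return p
    rk=info(near&(H>105)&(H<130)&(S>120)&(abs(w[...,2]-.094)<.005)&(w[...,0]<.68)&(w[...,1]<.13),'rack')
    og=near&(H<15)&(S>170)&(w[...,2]>.08)
    sp=info(og&(w[...,0]<.64)&(w[...,1]>.08),'sidepad'); bp=info(og&(w[...,0]>.645),'backpad')
    br=near&(abs(w[...,2]-.09)<.004)&(S<60)
    sb=info(br&(w[...,1]>.11)&(w[...,0]<.64),'sidebr'); bb=info(br&(w[...,0]>.67),'backbr')
    yaws=[]
    for p,n in ((sp,'sp'),(bp,'bp'),(sb,'sb'),(bb,'bb')):
        vx,vy,x0,y0=cv2.fitLine((p[:,:2]*1000).astype(np.float32),cv2.DIST_HUBER,0,.01,.01).ravel(); print(n,'yaw',np.degrees(np.arctan2(vy,vx)).round(2),x0.round(1),y0.round(1))
if __name__=='__main__':
    import sys; measure(sys.argv[1])
E
python3 m.py w1
```

```text
rack 7855 [593.7 -10.8] [117.8 141.5] 18.25 z [nan nan nan]
sidepad 23 [624.3 118.8] [6.9 2.7] 13.04 z [0.0842 0.0858 0.0869]
backpad 108 [672.8  55.1] [11.7 99.7] 21.18 z [nan nan nan]
sidebr 1987 [580.2 133. ] [119.8  14.2] 16.26 z [nan nan nan]
backbr 1725 [715.7  62.7] [ 44.5 134.4] 21.1 z [nan nan nan]
sp yaw 10.77 624.5 119.2
bp yaw 0.0 0.0 0.0
sb yaw 0.0 0.0 0.0
bb yaw 0.0 0.0 0.0
```

```bash
cat > m.py <<'E'
from h import *
def plane(r,T,z):
    K=r['camera_matrix']; v,u=np.mgrid[:480,:640]
    d=np.stack([(u-K[0,2])/K[0,0],(v-K[1,2])/K[1,1],np.ones_like(u,float)],-1)@T[:3,:3].T
    s=(z-T[2,3])/d[...,2]; return T[:3,3]+d*s[...,None]
def measure(fn,cut=True):
    r=dict(np.load(f'pics/{fn}.npz')); T=np.load(f'pics/{fn}T.npy'); w=cloud(r,T); hsv=cv2.cvtColor(r['img'],cv2.COLOR_RGB2HSV)
    H,S,V=hsv[...,0],hsv[...,1],hsv[...,2]; wz=np.nan_to_num(w[...,2])
    def info(m,n,z):
        P=plane(r,T,z); m=m&(np.hypot(P[...,0]-.607,P[...,1]-.054)<.15)
        m=cv2.morphologyEx(m.astype(np.uint8),cv2.MORPH_OPEN,np.ones((2,2)))
        k,l,st,c=cv2.connectedComponentsWithStats(m); 
        if k<2: print(n,'none'); return
        m=l==1+np.argmax(st[1:,4]); p=P[m]; zz=wz[m]
        b=cv2.minAreaRect((p[:,:2]*1000).astype(np.float32)); print(n,len(p),np.round(b[0],1),np.round(b[1],1),round(b[2],2),'z',np.percentile(zz[zz>0],[5,50,95]).round(4)); return p
    P=plane(r,T,.09)
    info((H>105)&(H<130)&(S>120)&((abs(wz-.094)<.006))&(P[...,0]<.68)&(P[...,1]<.13),'rack',.094)
    og=(H<15)&(S>150)
    info(og&(P[...,0]<.64)&(P[...,1]>.07),'sidepad',.085); info(og&(P[...,0]>.645),'backpad',.085)
    info((abs(wz-.09)<.005)&(S<60)&(P[...,1]>.115)&(P[...,0]<.64),'sidebr',.09); info((abs(wz-.09)<.005)&(S<60)&(P[...,0]>.672),'backbr',.09)
if __name__=='__main__':
    import sys; measure(sys.argv[1])
E
python3 m.py w1
```

```text
rack 7863 [583.6   7.1] [102.8 104. ] 17.94 z [0.0934 0.0947 0.096 ]
sidepad 706 [583.9 106.8] [91.2  6.9] 14.81 z [0.0614 0.0856 0.0869]
backpad 742 [666.1  67.3] [ 7.3 98.6] 14.68 z [0.0842 0.0856 0.0869]
sidebr 1940 [574.7 130.9] [109.2  14.1] 14.71 z [0.0804 0.0906 0.0919]
backbr 1718 [689.2  73.2] [ 15.3 109. ] 14.76 z [0.0017 0.0906 0.092 ]
```

Measured in the stand frame: stand centre (0.6074, 0.0517), yaw 14.75°. The pad faces are at about 57 mm (back) and 56 mm (side). The rack is at (-34, -37) mm, turned +3.2°. I'll go beside its -y face.

>>> send_rows([
  [0.0102,-0.0285,-0.01,1.3,75],
  [0.0102,-0.0285,-0.01,0,75],
  [0.0102,-0.0285,-0.01,0,75],
  [0.0101,-0.0287,-0.02,0,75],
  [0,0,-0.04,0,75],
  [0,0,-0.04,0,75],
  [0,0,-0.04,0,75],
  [0,0,-0.04,0,75],
  [0,0,-0.03,0,75],
  [0,0,-0.019,0,75],
  [0,0,0,0,75],
  [0,0,0,0,75],
])

```text
clock: 4.0
tcp_pos: [0.6069, -0.0782, 0.0686]
orientation: [-0.0, 0.992, 0.128, -0.0]
wrist_force: [0.0, -0.8, 1.0]
finger_gap: 0.0603
```

```bash
cat > look.py <<'E'
import sys
from h import *
from scipy.spatial.transform import Rotation as R
fn,cams=sys.argv[1],sys.argv[2:]
s=monitor.get_state(); p=s['tcp_pos']*1000-[607.4,51.7,0]; a=np.radians(14.75); c,d=np.cos(a),np.sin(a); q=s['orientation']
f=s['wrist_force']; print(s['clock'],'tcp',s['tcp_pos'].round(4),'stand',(c*p[0]+d*p[1]).round(2),(-d*p[0]+c*p[1]).round(2),'yaw',np.degrees(2*np.arctan2(q[2],q[1])).round(2),'F stand',(c*f[0]+d*f[1]).round(2),(-d*f[0]+c*f[1]).round(2),f[2].round(2),s['ft_torque'].round(3),s['finger_gap'])
for cm in cams:
    r=snap(cm,fn+cm+'.png')
    if cm=='wrist':
        T=np.eye(4); T[:3,:3]=R.from_quat([q[1],q[2],q[3],q[0]]).as_matrix(); T[:3,3]=s['tcp_pos']; np.save(f'pics/{fn}wristT.npy',T@r['T_tool_cam'])
    if cm=='side': cv2.imwrite(f'pics/{fn}sidez.png',cv2.resize(r['img'][130:300,230:430,::-1],(800,680))[:600])
E
python3 look.py a wrist side
```

```text
4.0 tcp [ 0.6069 -0.0782  0.0686] stand -33.55 -125.54 yaw 14.68 F stand -0.17 -0.82 1.02 [ 0.004 -0.003  0.013] 0.06033929310111282
```

View pics/awrist.png

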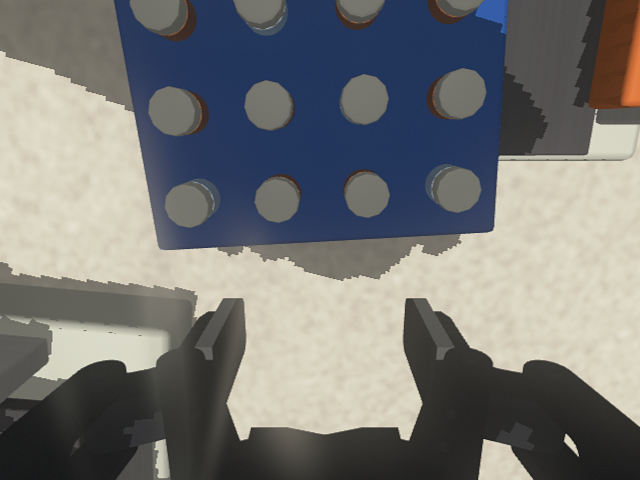

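View pics/asidez.png

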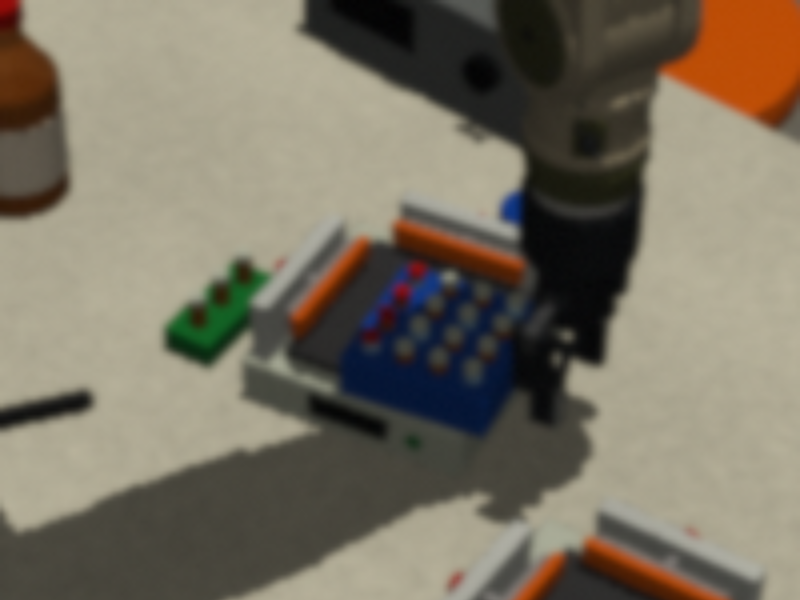

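The rack's near face at row ~240 lies centred between the two fingertips and is clear of them. I'll start sliding along stand +y at 3 mm/row.

>>> send_rows([
  [-0.00076,0.0029,0,0.05,75],
  [-0.00076,0.0029,0,0,75],
  [-0.00076,0.0029,0,0,75],
  [-0.00076,0.0029,0,0,75],
  [-0.00076,0.0029,0,0,75],
  [-0.00076,0.0029,0,0,75],
  [-0.00076,0.0029,0,0,75],
  [-0.00076,0.0029,0,0,75],
  [-0.00076,0.0029,0,0,75],
  [-0.00076,0.0029,0,0,75],
  [-0.00076,0.0029,0,0,75],
  [-0.00076,0.0029,0,0,75],
])

```text
clock: 5.3
tcp_pos: [0.5978, -0.0434, 0.0683]
orientation: [0.0, 0.992, 0.128, 0.0]
wrist_force: [0.7, -2.2, -1.4]
finger_gap: 0.0602
```

```bash
python3 look.py b wrist; python3 m.py bwrist
```

```text
5.3 tcp [ 0.5978 -0.0434  0.0683] stand -33.49 -89.57 yaw 14.71 F stand 0.1 -2.25 -1.43 [-0.386 -0.06   0.006] 0.06022508900431948
rack 70224 [584.7  12. ] [102.8  90.7] 14.63 z [0.0937 0.0948 0.0959]
sidepad none
backpad 10150 [665.4  49.4] [17.1 64.1] 15.01 z [0.0713 0.082  0.0863]
sidebr none
backbr none
```

View pics/bwrist.png

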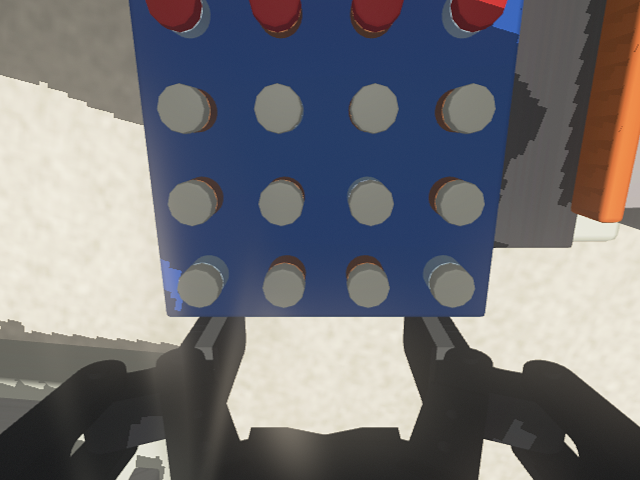

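Both fingers are now on the face and the rack is squared (14.63° against the stand's 14.75°), with about 2.3 N of drag. Pad contact should come near TCP y = -59.6 mm. I'll advance to about -65.

>>> send_rows([
  [-0.00076,0.0029,0,0,75],
  [-0.00076,0.0029,0,0,75],
  [-0.00076,0.0029,0,0,75],
  [-0.00076,0.0029,0,0,75],
  [-0.00076,0.0029,0,0,75],
  [-0.00076,0.0029,0,0,75],
  [-0.00076,0.0029,0,0,75],
  [-0.00038,0.00145,0,0,75],
  [-0.00025,0.00097,0,0,75],
  [-0.00025,0.00097,0,0,75],
])

```text
clock: 6.35
tcp_pos: [0.5915, -0.0199, 0.0683]
orientation: [0.0, 0.992, 0.128, 0.0]
wrist_force: [-0.3, -1.6, -0.5]
finger_gap: 0.0604
```

```bash
python3 look.py c scene
python3 - <<'E'
import cv2; i=cv2.imread('pics/cscene.png'); cv2.imwrite('pics/cscenez.png',cv2.resize(i[220:370,230:430],(800,600),interpolation=cv2.INTER_CUBIC))
E
```

```text
6.35 tcp [ 0.5915 -0.0199  0.0683] stand -33.57 -65.15 yaw 14.72 F stand -0.74 -1.51 -0.54 [-0.441 -0.112  0.018] 0.060384433214320486
```

View pics/cscenez.png

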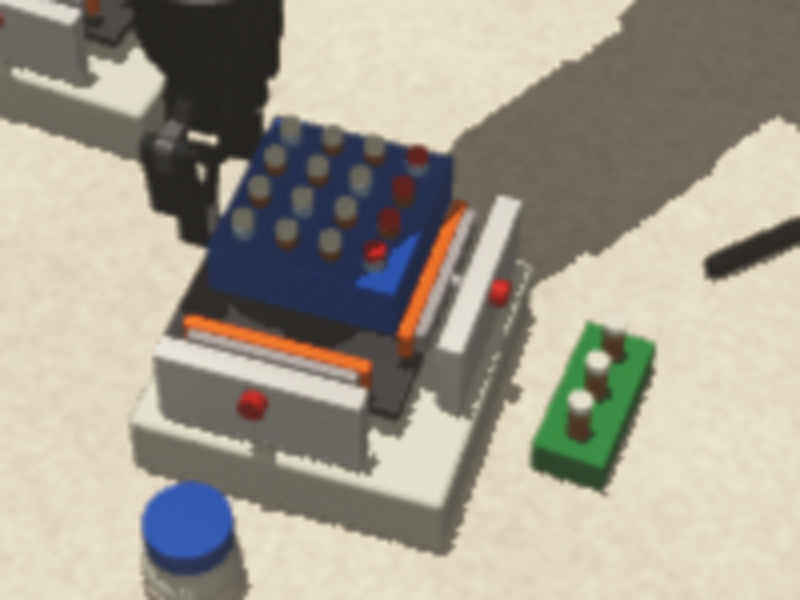

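The rack is close to the side pad but not touching it yet. From here I'll go in small steps.

>>> send_rows([
  [-0.00025,0.00097,0,0,75],
  [-0.00025,0.00097,0,0,75],
  [-0.00013,0.00048,0,0,75],
  [-0.00013,0.00048,0,0,75],
])

```text
clock: 6.8
tcp_pos: [0.5908, -0.017, 0.0683]
orientation: [0.0, 0.992, 0.128, 0.0]
wrist_force: [-0.2, -1.6, -1.5]
finger_gap: 0.0603
```

>>> send_rows([
  [-0.00013,0.00048,0,0,75],
  [-0.00013,0.00048,0,0,75],
])

```text
clock: 7.0
tcp_pos: [0.5905, -0.016, 0.0683]
orientation: [0.0, 0.992, 0.128, 0.0]
wrist_force: [0.0, -2.7, -1.2]
finger_gap: 0.0605
```

```bash
python3 look.py d
```

```text
7.0 tcp [ 0.5905 -0.016   0.0683] stand -33.56 -61.2 yaw 14.72 F stand -0.68 -2.63 -1.16 [-0.409 -0.108 -0.054] 0.060535958305346325
```

>>> send_rows([
  [-0.00013,0.00048,0,0,75],
])

```text
clock: 7.1
tcp_pos: [0.5904, -0.0155, 0.0683]
orientation: [0.0, 0.992, 0.128, 0.0]
wrist_force: [0.5, -1.1, -0.6]
finger_gap: 0.0602
```

>>> send_rows([
  [-0.00013,0.00048,0,0,75],
])

```text
clock: 7.2
tcp_pos: [0.5903, -0.015, 0.0684]
orientation: [0.0, 0.992, 0.128, 0.0]
wrist_force: [0.8, -1.5, 0.1]
finger_gap: 0.0601
```

>>> send_rows([
  [-6e-05,0.00024,0,0,75],
])

```text
clock: 7.3
tcp_pos: [0.5902, -0.0148, 0.0684]
orientation: [0.0, 0.992, 0.128, 0.0]
wrist_force: [-0.0, -1.3, -0.5]
finger_gap: 0.0605
```

>>> send_rows([
  [-6e-05,0.00024,0,0,75],
])

```text
clock: 7.4
tcp_pos: [0.5901, -0.0145, 0.0683]
orientation: [0.0, 0.992, 0.128, 0.0]
wrist_force: [1.3, -2.2, -1.1]
finger_gap: 0.0603
```

```bash
python3 look.py d
```

```text
7.4 tcp [ 0.5901 -0.0145  0.0683] stand -33.55 -59.67 yaw 14.72 F stand 0.69 -2.46 -1.05 [-0.401 -0.036 -0.056] 0.060305868324406105
```

>>> send_rows([
  [-6e-05,0.00024,0,0,75],
  [-6e-05,0.00024,0,0,75],
])

```text
clock: 7.6
tcp_pos: [0.59, -0.0141, 0.0683]
orientation: [0.0, 0.992, 0.128, 0.0]
wrist_force: [-0.0, -1.9, 0.1]
finger_gap: 0.0601
```

>>> send_rows([
  [-6e-05,0.00024,0,0,75],
  [-6e-05,0.00024,0,0,75],
])

```text
clock: 7.8
tcp_pos: [0.5899, -0.0137, 0.0683]
orientation: [0.0, 0.992, 0.128, 0.0]
wrist_force: [-0.3, -1.8, -0.8]
finger_gap: 0.0601
```

>>> send_rows([
  [-6e-05,0.00024,0,0,75],
])

```text
clock: 7.9
tcp_pos: [0.5899, -0.0136, 0.0683]
orientation: [0.0, 0.992, 0.128, 0.0]
wrist_force: [1.0, -3.1, 0.2]
finger_gap: 0.0601
```

```bash
python3 look.py d
```

```text
7.9 tcp [ 0.5899 -0.0136  0.0683] stand -33.52 -58.69 yaw 14.72 F stand 0.15 -3.21 0.23 [-0.643 -0.154  0.05 ] 0.06009130997046191
```

>>> send_rows([
  [-6e-05,0.00024,0,0,75],
])

```text
clock: 8.0
tcp_pos: [0.5899, -0.0135, 0.0683]
orientation: [0.0, 0.992, 0.128, 0.0]
wrist_force: [0.6, -4.9, -1.1]
finger_gap: 0.0605
```

```bash
python3 look.py d
```

```text
8.0 tcp [ 0.5899 -0.0135  0.0683] stand -33.55 -58.56 yaw 14.71 F stand -0.68 -4.89 -1.12 [-0.822 -0.095  0.11 ] 0.06054828228602085
```

>>> send_rows([
  [-6e-05,0.00024,0,0,75],
])

```text
clock: 8.1
tcp_pos: [0.5898, -0.0134, 0.0683]
orientation: [0.0, 0.992, 0.128, 0.0]
wrist_force: [1.7, -5.4, -1.2]
finger_gap: 0.0603
```

```bash
python3 look.py d
```

```text
8.1 tcp [ 0.5898 -0.0134  0.0683] stand -33.56 -58.45 yaw 14.71 F stand 0.28 -5.63 -1.21 [-0.957 -0.114  0.092] 0.060285661974550105
```

>>> send_rows([
  [-6e-05,0.00024,0,0,75],
  [-6e-05,0.00024,0,0,75],
  [-6e-05,0.00024,0,0,75],
])

```text
clock: 8.4
tcp_pos: [0.5898, -0.0131, 0.0684]
orientation: [0.001, 0.992, 0.128, 0.0]
wrist_force: [1.4, -6.7, -0.7]
finger_gap: 0.0604
```

```bash
python3 look.py d
```

```text
8.4 tcp [ 0.5898 -0.0131  0.0684] stand -33.56 -58.21 yaw 14.68 F stand -0.37 -6.82 -0.67 [-1.33  -0.166  0.058] 0.06037225489327417
```

>>> send_rows([
  [-6e-05,0.00024,0,0,75],
])

```text
clock: 8.5
tcp_pos: [0.5897, -0.0131, 0.0684]
orientation: [0.001, 0.992, 0.128, 0.0]
wrist_force: [0.7, -7.6, -1.8]
finger_gap: 0.0604
```

```bash
python3 look.py d
```

```text
8.5 tcp [ 0.5897 -0.0131  0.0684] stand -33.59 -58.13 yaw 14.68 F stand -1.23 -7.55 -1.85 [-1.367 -0.12   0.165] 0.060449307291802985
```

>>> send_rows([
  [-6e-05,0.00024,0,0,75],
  [-6e-05,0.00024,0,0,75],
  [-6e-05,0.00024,0,0,75],
])

```text
clock: 8.8
tcp_pos: [0.5897, -0.0129, 0.0685]
orientation: [0.002, 0.992, 0.128, 0.0]
wrist_force: [0.8, -9.1, -0.9]
finger_gap: 0.0606
```

```bash
python3 look.py d
```

```text
8.8 tcp [ 0.5897 -0.0129  0.0685] stand -33.59 -58.0 yaw 14.66 F stand -1.59 -9.03 -0.88 [-1.765 -0.133  0.228] 0.06062037348031286
```

>>> send_rows([
  [0,0,0,0,75],
])

```text
clock: 8.9
tcp_pos: [0.5897, -0.013, 0.0685]
orientation: [0.002, 0.992, 0.128, 0.0]
wrist_force: [-0.3, -9.4, -0.3]
finger_gap: 0.0601
```

```bash
python3 look.py d
```

```text
8.9 tcp [ 0.5897 -0.013   0.0685] stand -33.59 -58.01 yaw 14.66 F stand -2.72 -9.05 -0.29 [-1.713 -0.165  0.207] 0.06012372096214265
```

Total push is about 9.5 N, so roughly 7.5 N at the pad. I'll go a bit more and hold.

>>> send_rows([
  [-6e-05,0.00024,0,0,75],
  [-6e-05,0.00024,0,0,75],
  [-3e-05,0.00012,0,0,75],
  [0,0,0,0,75],
  [0,0,0,0,75],
  [0,0,0,0,75],
])

```text
clock: 9.5
tcp_pos: [0.5896, -0.0128, 0.0686]
orientation: [0.002, 0.992, 0.127, 0.0]
wrist_force: [0.3, -10.2, -0.3]
finger_gap: 0.0602
```

```bash
python3 look.py e side; python3 look.py e
```

```text
9.5 tcp [ 0.5896 -0.0128  0.0686] stand -33.61 -57.85 yaw 14.65 F stand -2.32 -9.96 -0.32 [-1.9   -0.162  0.158] 0.06021680053671426
9.55 tcp [ 0.5896 -0.0128  0.0686] stand -33.62 -57.88 yaw 14.65 F stand -1.4 -10.5 -0.81 [-1.989 -0.151  0.2  ] 0.06045601160395456
```

>>> send_rows([
  [0,0,0,0,75],
  [0,0,0,0,75],
  [0,0,0,0,75],
])

```text
clock: 9.85
tcp_pos: [0.5896, -0.0128, 0.0686]
orientation: [0.002, 0.992, 0.127, 0.0]
wrist_force: [1.3, -9.4, -0.6]
finger_gap: 0.0603
```

View pics/esidez.png

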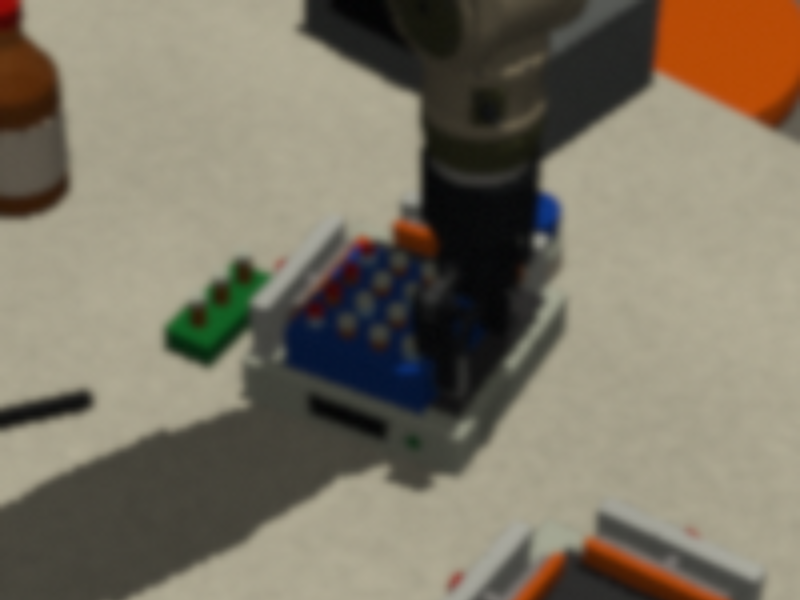

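The rack lies flat on the side pad at about 10.5 N total, drag included. I'll add about 2 N to centre the pad force and hold again.

>>> send_rows([
  [-6e-05,0.00024,0,0,75],
  [-5e-05,0.0002,0,0,75],
  [0,0,0,0,75],
  [0,0,0,0,75],
  [0,0,0,0,75],
  [0,0,0,0,75],
  [0,0,0,0,75],
  [0,0,0,0,75],
])

```text
clock: 10.65
tcp_pos: [0.5896, -0.0127, 0.0687]
orientation: [0.002, 0.992, 0.127, 0.0]
wrist_force: [0.5, -11.9, -0.6]
finger_gap: 0.0602
```

```bash
python3 look.py e
```

```text
10.65 tcp [ 0.5896 -0.0127  0.0687] stand -33.64 -57.76 yaw 14.63 F stand -2.5 -11.63 -0.61 [-2.098 -0.14   0.199] 0.06024572537206258
```

About 12 N total, so roughly 10 N at the pad. Now I'll retreat gently, rise, and go round to the -x face with a quarter turn.

>>> send_rows([
  [0.00013,-0.00048,0,0,75],
  [0.00013,-0.00048,0,0,75],
  [0.00013,-0.00048,0,0,75],
  [0.00013,-0.00048,0,0,75],
  [0.00026,-0.00097,0,0,75],
  [0.00026,-0.00097,0,0,75],
  [0.0013,-0.0048,0,0,75],
  [0.0013,-0.0048,0,0,75],
  [0.0026,-0.0097,0,0,75],
  [0.0026,-0.0097,0,0,75],
  [0,0,0.04,0,75],
  [0,0,0.05,0,75],
])

```text
clock: 11.85
tcp_pos: [0.596, -0.0438, 0.1565]
orientation: [-0.001, 0.992, 0.128, -0.003]
wrist_force: [0.7, 0.4, 0.0]
finger_gap: 0.0603
```

>>> send_rows([
  [-0.0097,0.0066,0.03,8.2,75],
  [-0.0097,0.0066,0.03,8.2,75],
  [-0.0097,0.0066,0.03,8.2,75],
  [-0.0097,0.0066,0.03,8.2,75],
  [-0.0097,0.0066,0.03,8.2,75],
  [-0.0097,0.0066,0,8.2,75],
  [-0.0097,0.0066,0,8.2,75],
  [-0.0097,0.0066,0,8.2,75],
  [-0.0097,0.0066,0,8.2,75],
  [-0.0097,0.0066,0,8.2,75],
  [-0.0097,0.0066,0,8.2,75],
  [0,0,0,0,75],
])

```text
clock: 13.05
tcp_pos: [0.4905, 0.0296, 0.3088]
orientation: [-0.0, 0.609, 0.793, 0.0]
wrist_force: [0.9, 0.6, -0.2]
finger_gap: 0.0602
```

>>> send_rows([
  [0,0,0,0,75],
  [0,0,0,0,75],
])

```text
clock: 13.25
tcp_pos: [0.4918, 0.029, 0.3083]
orientation: [0.0, 0.61, 0.792, 0.0]
wrist_force: [-0.0, -0.2, 1.7]
finger_gap: 0.0603
```

```bash
python3 look.py f wrist; python3 m.py fwrist
```

```text
13.25 tcp [0.4918 0.029  0.3083] stand -117.58 7.52 yaw 104.76 F stand -0.05 -0.18 1.68 [ 0.005 -0.017 -0.051] 0.0602540427981313
rack 6880 [575.1  49.2] [102.5 101.4] 14.65 z [0.0936 0.0948 0.0962]
sidepad 453 [585.8 109.3] [87.4  6.5] 14.45 z [0.0843 0.0858 0.0871]
backpad 442 [663.3  79.9] [ 7.3 75. ] 14.64 z [0.0836 0.0857 0.0869]
sidebr 1157 [573.1 132. ] [110.6  14.7] 14.66 z [0.0889 0.0909 0.3141]
backbr 1285 [687.   74.6] [ 16.1 108.5] 14.64 z [0.0217 0.0906 0.0919]
```

View pics/fwrist.png

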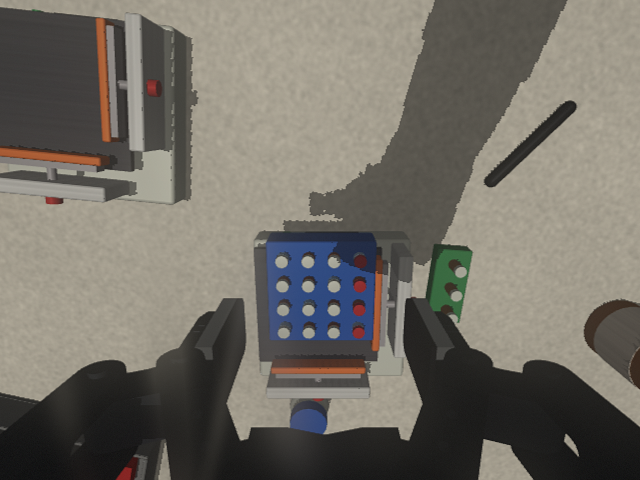

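The rack sits square at about (-34, +4) in the stand frame after release; this view carries a bias of about 2 mm, judged by the brackets. The space on its -x side (top of the picture) is free. I'll narrow the fingers to keep them off the side pad, centre at y ≈ -2, and descend.

>>> send_rows([
  [0.0012,-0.0046,-0.04,0,120],
  [0.0012,-0.0046,-0.04,0,120],
  [0,0,-0.04,0,120],
  [0,0,-0.04,0,120],
  [0,0,-0.04,0,120],
  [0,0,-0.025,0,120],
  [0,0,-0.015,0,120],
  [0,0,0,0,120],
  [0,0,0,0,120],
])

```text
clock: 14.2
tcp_pos: [0.4939, 0.0201, 0.0684]
orientation: [-0.0, 0.61, 0.793, -0.0]
wrist_force: [0.3, 0.2, -1.0]
finger_gap: 0.0451
```

```bash
python3 look.py g wrist side; python3 m.py gwrist
```

```text
14.2 tcp [0.4939 0.0201 0.0684] stand -117.8 -1.64 yaw 104.87 F stand 0.36 0.08 -1.03 [ 0.05  -0.005  0.001] 0.04506922787627101
rack 1594 [524.8  28.7] [ 6.8 52. ] 14.73 z [0.0888 0.0916 0.1424]
sidepad 194 [534.1  96.8] [13.8  3.1] 14.86 z [0.083  0.0856 0.0864]
backpad none
sidebr none
backbr none
```

View pics/gwrist.png

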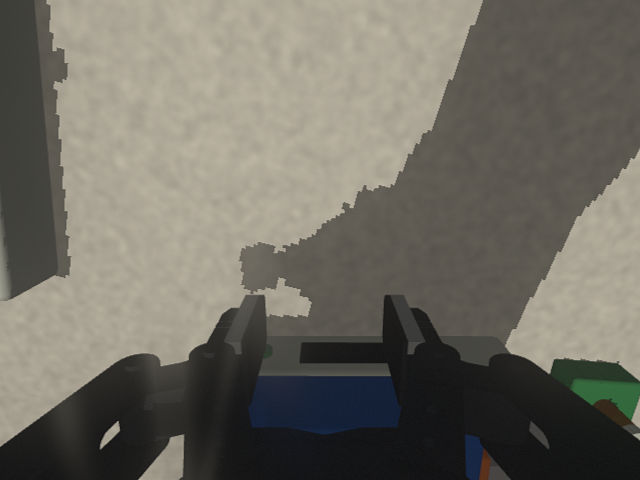

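View pics/gsidez.png

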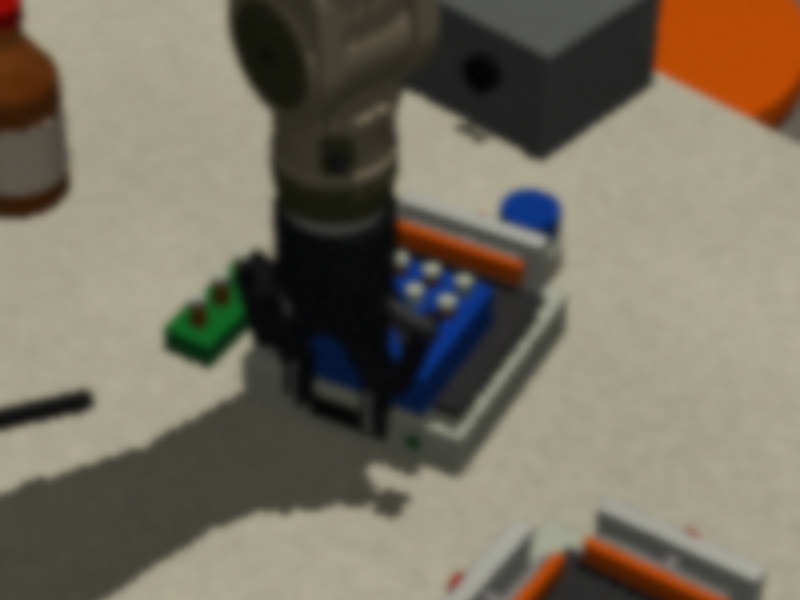

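The fingers (px 245 and 400) stand clear in front of the -x face. Pushing along stand +x.

>>> send_rows([
  [0.0029,0.00076,0,-0.1,120],
  [0.0029,0.00076,0,0,120],
  [0.0029,0.00076,0,0,120],
  [0.0029,0.00076,0,0,120],
  [0.0029,0.00076,0,0,120],
  [0.0029,0.00076,0,0,120],
  [0.0029,0.00076,0,0,120],
  [0.0029,0.00076,0,0,120],
  [0.0029,0.00076,0,0,120],
  [0.0029,0.00076,0,0,120],
])

```text
clock: 15.3
tcp_pos: [0.522, 0.0278, 0.0681]
orientation: [-0.001, 0.61, 0.792, -0.001]
wrist_force: [-2.7, -2.6, 0.6]
finger_gap: 0.0452
```

```bash
python3 look.py h
```

```text
15.3 tcp [0.522  0.0278 0.0681] stand -88.66 -1.35 yaw 104.81 F stand -3.24 -1.8 0.57 [-0.33   0.531 -0.026] 0.04521765135214507
```

>>> send_rows([
  [0.0029,0.00076,0,0,120],
  [0.0029,0.00076,0,0,120],
  [0.0029,0.00076,0,0,120],
  [0.0029,0.00076,0,0,120],
  [0.0029,0.00076,0,0,120],
  [0.0029,0.00076,0,0,120],
  [0.001,0.00025,0,0,120],
  [0.001,0.00025,0,0,120],
])

```text
clock: 16.1
tcp_pos: [0.542, 0.0331, 0.0683]
orientation: [-0.0, 0.61, 0.792, 0.0]
wrist_force: [-2.4, -0.7, 0.5]
finger_gap: 0.0449
```

```bash
python3 look.py h scene
python3 - <<'E'
import cv2; i=cv2.imread('pics/hscene.png'); cv2.imwrite('pics/hscenez.png',cv2.resize(i[220:370,230:430],(800,600),interpolation=cv2.INTER_CUBIC))
E
```

```text
16.1 tcp [0.542  0.0331 0.0683] stand -67.94 -1.31 yaw 104.83 F stand -2.56 -0.1 0.54 [-0.209  0.46  -0.043] 0.04488605299933851
```

View pics/hscenez.png

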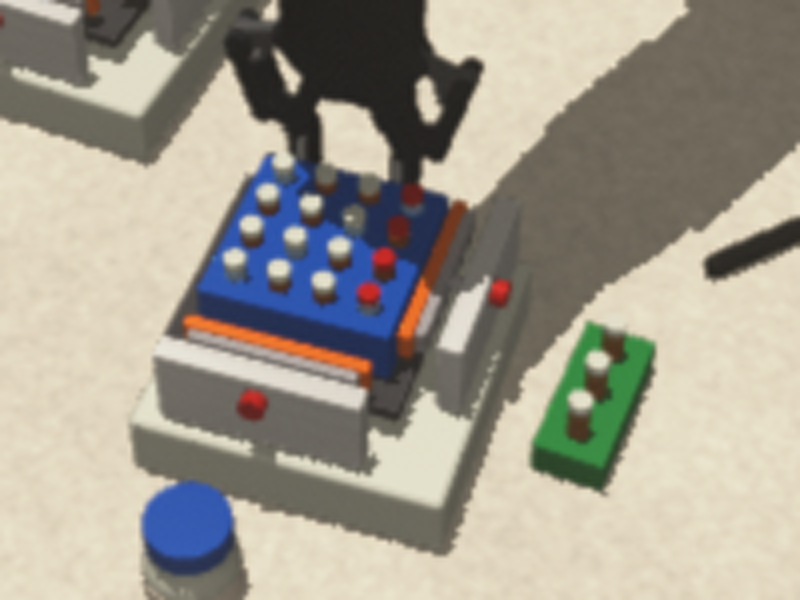

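The rack slides squarely along the side pad, with a gap of about 10 mm to the back pad and about 2.7 N of drag. I'll slow down now.

>>> send_rows([
  [0.00097,0.00025,0,0,120],
  [0.00097,0.00025,0,0,120],
  [0.00097,0.00025,0,0,120],
  [0.00097,0.00025,0,0,120],
  [0.00097,0.00025,0,0,120],
  [0.00048,0.00013,0,0,120],
  [0.00048,0.00013,0,0,120],
])

```text
clock: 16.85
tcp_pos: [0.5478, 0.0345, 0.0684]
orientation: [-0.0, 0.61, 0.792, 0.0]
wrist_force: [-2.1, -1.0, 0.0]
finger_gap: 0.0453
```

```bash
python3 look.py h
```

```text
16.85 tcp [0.5478 0.0345 0.0684] stand -62.03 -1.42 yaw 104.82 F stand -2.31 -0.43 0.04 [-0.127  0.43  -0.012] 0.045348139508488525
```

>>> send_rows([
  [0.00048,0.00013,0,0,120],
  [0.00048,0.00013,0,0,120],
])

```text
clock: 17.05
tcp_pos: [0.5488, 0.0348, 0.0684]
orientation: [-0.0, 0.61, 0.792, 0.0]
wrist_force: [-1.0, -1.0, 0.5]
finger_gap: 0.0454
```

```bash
python3 look.py h
```

```text
17.05 tcp [0.5488 0.0348 0.0684] stand -61.02 -1.44 yaw 104.82 F stand -1.25 -0.72 0.53 [-0.064  0.488 -0.009] 0.04542638626877443
```

>>> send_rows([
  [0.00048,0.00013,0,0,120],
  [0.00048,0.00013,0,0,120],
])

```text
clock: 17.25
tcp_pos: [0.5497, 0.0351, 0.0684]
orientation: [-0.0, 0.61, 0.792, 0.0]
wrist_force: [-1.3, -0.1, 0.4]
finger_gap: 0.0451
```

```bash
python3 look.py h
```

```text
17.25 tcp [0.5497 0.0351 0.0684] stand -60.0 -1.42 yaw 104.82 F stand -1.33 0.23 0.36 [-0.109  0.492 -0.   ] 0.045069478172342484
```

>>> send_rows([
  [0.00024,6e-05,0,0,120],
  [0.00024,6e-05,0,0,120],
])

```text
clock: 17.45
tcp_pos: [0.5502, 0.0351, 0.0684]
orientation: [-0.0, 0.61, 0.792, -0.0]
wrist_force: [-3.0, -0.2, 0.9]
finger_gap: 0.0455
```

```bash
python3 look.py h
```

```text
17.45 tcp [0.5502 0.0351 0.0684] stand -59.54 -1.44 yaw 104.82 F stand -2.99 0.58 0.87 [-0.124  0.463  0.051] 0.04545823985786336
```

>>> send_rows([
  [0.00024,6e-05,0,0,120],
  [0.00024,6e-05,0,0,120],
])

```text
clock: 17.65
tcp_pos: [0.5504, 0.0352, 0.0684]
orientation: [-0.0, 0.61, 0.792, -0.0]
wrist_force: [-4.1, -1.2, 1.3]
finger_gap: 0.0454
```

```bash
python3 look.py h
```

```text
17.65 tcp [0.5504 0.0352 0.0684] stand -59.31 -1.43 yaw 104.82 F stand -4.3 -0.06 1.33 [-0.191  0.714  0.011] 0.04542503231659239
```

>>> send_rows([
  [0.00024,6e-05,0,0,120],
  [0.00024,6e-05,0,0,120],
])

```text
clock: 17.85
tcp_pos: [0.5505, 0.0352, 0.0683]
orientation: [-0.0, 0.61, 0.792, -0.0]
wrist_force: [-5.0, -1.3, 3.1]
finger_gap: 0.0455
```

```bash
python3 look.py h
```

```text
17.85 tcp [0.5505 0.0352 0.0683] stand -59.21 -1.44 yaw 104.81 F stand -5.19 0.06 3.05 [-0.322  1.041  0.011] 0.045464004510040144
```

>>> send_rows([
  [0.00024,6e-05,0,0,120],
  [0.00024,6e-05,0,0,120],
])

```text
clock: 18.05
tcp_pos: [0.5506, 0.0353, 0.0683]
orientation: [-0.001, 0.61, 0.792, -0.001]
wrist_force: [-6.8, -2.1, 4.8]
finger_gap: 0.0455
```

```bash
python3 look.py h
```

```text
18.05 tcp [0.5506 0.0353 0.0683] stand -59.15 -1.41 yaw 104.81 F stand -7.14 -0.32 4.76 [-3.88e-01  1.22e+00 -1.00e-03] 0.04552167422814944
```

Back-pad contact is made at about -59.4. An upward reaction of 5 N is building from finger friction, so I'll relieve it with a tiny z rise while pressing on.

>>> send_rows([
  [0.00024,6e-05,0.0002,0,120],
  [0.00024,6e-05,0.0002,0,120],
])

```text
clock: 18.25
tcp_pos: [0.5507, 0.0353, 0.0684]
orientation: [-0.001, 0.61, 0.792, -0.001]
wrist_force: [-5.9, -2.3, 1.8]
finger_gap: 0.0453
```

```bash
python3 look.py h
```

```text
18.25 tcp [0.5507 0.0353 0.0684] stand -58.97 -1.39 yaw 104.8 F stand -6.27 -0.7 1.84 [-0.43   1.162 -0.059] 0.04529656565633986
```

>>> send_rows([
  [0.00024,6e-05,0.0002,0,120],
  [0.00024,6e-05,0.0002,0,120],
])

```text
clock: 18.45
tcp_pos: [0.5508, 0.0354, 0.0684]
orientation: [-0.001, 0.61, 0.792, -0.001]
wrist_force: [-5.8, -2.5, -0.6]
finger_gap: 0.0452
```

```bash
python3 look.py h
```

```text
18.45 tcp [0.5508 0.0354 0.0684] stand -58.83 -1.33 yaw 104.8 F stand -6.28 -0.96 -0.6 [-0.538  1.224 -0.08 ] 0.045194050389635275
```

>>> send_rows([
  [0.00024,6e-05,5e-05,0,120],
  [0.00024,6e-05,5e-05,0,120],
  [0,0,0,0,120],
])

```text
clock: 18.75
tcp_pos: [0.5509, 0.0355, 0.0684]
orientation: [-0.001, 0.61, 0.792, -0.002]
wrist_force: [-7.2, -2.5, 1.0]
finger_gap: 0.0451
```

```bash
python3 look.py h
```

```text
18.75 tcp [0.5509 0.0355 0.0684] stand -58.78 -1.3 yaw 104.79 F stand -7.64 -0.56 0.97 [-0.531  1.358 -0.016] 0.04505205803648494
```

>>> send_rows([
  [0.00024,6e-05,5e-05,0,120],
  [0.00024,6e-05,5e-05,0,120],
  [0,0,0,0,120],
])

```text
clock: 19.05
tcp_pos: [0.5509, 0.0355, 0.0684]
orientation: [-0.002, 0.61, 0.792, -0.002]
wrist_force: [-8.1, -3.8, 1.3]
finger_gap: 0.0451
```

```bash
python3 look.py h
```

```text
19.05 tcp [0.5509 0.0355 0.0684] stand -58.72 -1.28 yaw 104.79 F stand -8.82 -1.61 1.35 [-0.616  1.403 -0.095] 0.04509595960455346
```

>>> send_rows([
  [0.00024,6e-05,5e-05,0,120],
  [0.00024,6e-05,5e-05,0,120],
  [0.00024,6e-05,5e-05,0,120],
  [0,0,0,0,120],
  [0,0,0,0,120],
  [0,0,0,0,120],
])

```text
clock: 19.65
tcp_pos: [0.551, 0.0356, 0.0684]
orientation: [-0.002, 0.61, 0.792, -0.002]
wrist_force: [-9.3, -3.9, 1.5]
finger_gap: 0.0451
```

```bash
python3 look.py i
```

```text
19.65 tcp [0.551  0.0356 0.0684] stand -58.63 -1.24 yaw 104.78 F stand -9.96 -1.4 1.46 [-0.692  1.746 -0.092] 0.04514716348213661
```

>>> send_rows([
  [0.00024,6e-05,8e-05,0,120],
  [0.00024,6e-05,8e-05,0,120],
  [0,0,0,0,120],
  [0,0,0,0,120],
  [0,0,0,0,120],
  [0,0,0,0,120],
  [0,0,0,0,120],
  [0,0,0,0,120],
])

```text
clock: 20.45
tcp_pos: [0.5511, 0.0356, 0.0684]
orientation: [-0.002, 0.61, 0.792, -0.003]
wrist_force: [-10.7, -4.3, 2.4]
finger_gap: 0.0449
```

```bash
python3 look.py i scene; python3 look.py i;python3 - <<'E'
import cv2; i=cv2.imread('pics/iscene.png'); cv2.imwrite('pics/iscenez.png',cv2.resize(i[220:370,230:430],(800,600),interpolation=cv2.INTER_CUBIC))
E
```

```text
20.45 tcp [0.5511 0.0356 0.0684] stand -58.55 -1.25 yaw 104.78 F stand -11.45 -1.42 2.35 [-0.82   1.921 -0.078] 0.04490482539005277
20.5 tcp [0.5511 0.0356 0.0684] stand -58.55 -1.26 yaw 104.77 F stand -10.66 -2.56 1.85 [-0.765  1.936 -0.037] 0.045406832604633615
```

View pics/iscenez.png

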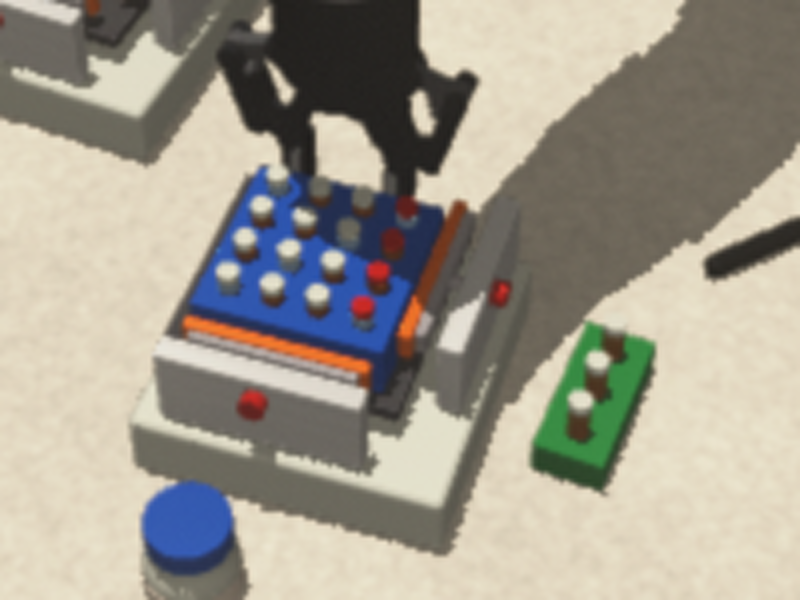

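The rack is flat on both pads at about 11 N total, so roughly 8.5–9 N at the back pad, held for over 0.6 s. Releasing gently and backing off.

>>> send_rows([
  [-0.00048,-0.00013,0,0,120],
  [-0.00048,-0.00013,0,0,120],
  [-0.00048,-0.00013,0,0,120],
  [-0.00048,-0.00013,0,0,120],
  [-0.00048,-0.00013,0,0,120],
  [-0.00097,-0.00025,0,0,120],
  [-0.00097,-0.00025,0,0,120],
  [-0.0048,-0.0013,0,0,120],
  [-0.0048,-0.0013,0,0,120],
  [-0.0097,-0.0026,0,0,120],
  [-0.0097,-0.0026,0,0,120],
  [-0.0097,-0.0026,0,0,120],
])

```text
clock: 21.7
tcp_pos: [0.5108, 0.0245, 0.0698]
orientation: [0.0, 0.61, 0.792, 0.0]
wrist_force: [0.2, -0.3, -0.5]
finger_gap: 0.045
```

>>> send_rows([
  [-0.0097,-0.0026,0.02,0,120],
  [0,0,0.05,0,120],
  [0,0,0.05,0,120],
  [0,0,0.05,0,120],
  [0,0,0.05,0,120],
  [0,0,0.02,0,120],
  [0,0,0,0,120],
  [0,0,0,0,120],
  [0,0,0,0,120],
])

```text
clock: 22.6
tcp_pos: [0.501, 0.0222, 0.3079]
orientation: [-0.001, 0.61, 0.792, -0.001]
wrist_force: [-0.6, 0.3, 0.3]
finger_gap: 0.0451
```

```bash
python3 look.py k wrist scene side; python3 m.py kwrist
python3 - <<'E'
from h import *
for c in ['scene','side','wrist']:
    eyes.read_camera(c)
    for n in ['stand','rack','platform']:
        print(c,n,[(np.round(d['xyz'],3),round(d['conf'],2)) for d in eyes.tip_of(n,c)])
for n in ['amber_bottle','clear_bottle','beaker','cap_jar','vial_stand','tissue_box','marker']: print(n,[(np.round(d['xyz'],3),round(d['conf'],2)) for d in eyes.tip_of(n,'scene')][:2])
E
```

```text
22.6 tcp [0.501  0.0222 0.3079] stand -110.45 -1.46 yaw 104.81 F stand -0.48 0.47 0.31 [-0.056  0.004 -0.066] 0.04508770100857418
rack 6585 [611.1  57.9] [102.4 102.6] 14.68 z [0.0937 0.0949 0.0962]
sidepad 104 [564.3 103.8] [18.2  5. ] 17.14 z [0.0847 0.086  0.2912]
backpad 56 [652.  108.5] [ 7.2 10.6] 14.65 z [0.0953 0.1078 0.1091]
sidebr 792 [549.  125.6] [60.1 14.8] 14.5 z [0.0814 0.0908 0.0922]
backbr 1371 [687.3  74.7] [ 17.1 109.6] 14.65 z [0.0279 0.0906 0.092 ]
scene stand [(array([0.605, 0.054, 0.002]), 0.84), (array([ 0.19 , -0.349,  0.001]), 0.69), (array([ 0.458, -0.236,  0.002]), 0.55)]
scene rack [(array([0.612, 0.055, 0.064]), 0.7), (array([ 0.758,  0.078, -0.004]), 0.67), (array([0.571, 0.127, 0.041]), 0.33)]
scene platform [(array([ 0.457, -0.234,  0.062]), 0.87), (array([ 0.19 , -0.348,  0.064]), 0.79)]
side stand [(array([0.607, 0.053, 0.003]), 0.81), (array([ 0.456, -0.236,  0.002]), 0.81), (array([ 0.188, -0.342, -0.002]), 0.78)]
side rack [(array([0.613, 0.057, 0.062]), 0.6)]
side platform [(array([ 0.19 , -0.348,  0.058]), 0.95), (array([ 0.455, -0.23 ,  0.059]), 0.78), (array([0.608, 0.054, 0.058]), 0.71)]
wrist stand [(array([ 0.456, -0.23 , -0.002]), 0.92)]
wrist rack [(array([0.608, 0.056, 0.06 ]), 0.83), (array([0.577, 0.123, 0.038]), 0.49)]
wrist platform [(array([ 0.459, -0.24 ,  0.057]), 0.94)]
amber_bottle [(array([ 0.56 ,  0.427, -0.001]), 0.64)]
clear_bottle [(array([0.419, 0.468, 0.003]), 0.74)]
beaker [(array([ 0.374, -0.442, -0.002]), 0.74)]
cap_jar [(array([ 0.756,  0.079, -0.005]), 0.93)]
vial_stand [(array([ 0.557,  0.198, -0.002]), 0.92), (array([0.562, 0.426, 0.002]), 0.62)]
tissue_box [(array([ 0.597, -0.492, -0.   ]), 0.66)]
marker [(array([0.386, 0.228, 0.005]), 0.57), (array([0.564, 0.423, 0.001]), 0.34)]
```

View pics/kwrist.png

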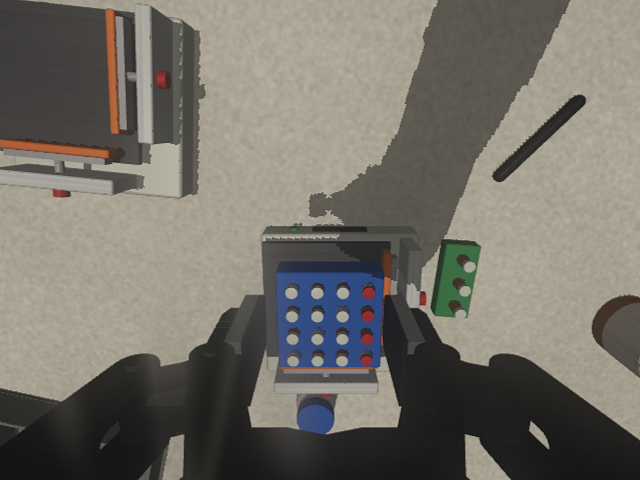

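View pics/kscene.png

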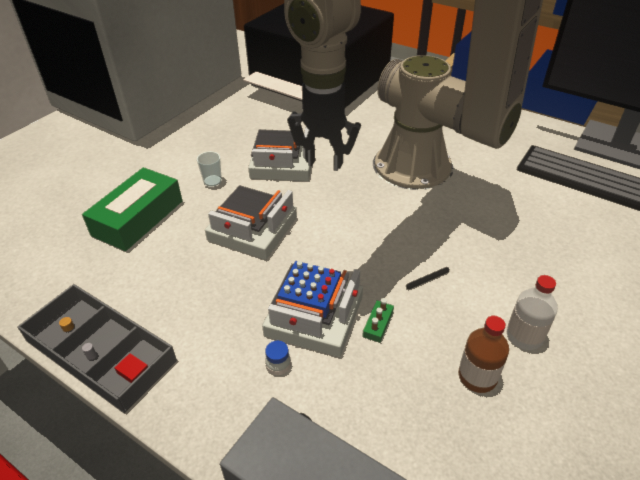

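```bash
python3 -c "
from workcell import ticket; print(ticket.hand_in())"
```

```text
the job is handed in; nothing more can be done
None
```

I slid the rack square against the side stop's pad, held it there, then slid it against the back stop's pad and held it again. I released it gently both times, and the job is handed in after about 23 s of the 72 s; no verdict was given.

**Press forces:** these are estimates, because the pad force can only be inferred as the wrist force minus the sliding drag.

| Stop | Push at the wrist | Sliding drag | Estimated force at the pad | Held |
|---|---|---|---|---|
| Side | about 12 N | about 2.2 N | about 10 N | over 0.6 s |
| Back | about 11 N | about 2.3–2.7 N | about 8.5–9 N | over 0.6 s |

The tool's travel after contact was 1.0 mm at the side pad and 0.9 mm at the back pad. At 12 N/mm that gives about 11–12 N, slightly higher than the wrist readings but still inside the 6–14 N window.

**Final position:** the rack is about +7 mm in x and +3 mm in y from the platform's centre, within the 11 mm limit. It is square to within about 0.1°, lies flat, and no edge overhangs. The last close-up picture reads about 2 mm off, judged by the brackets, and I corrected for that.

**Bench:** the gripper is up and clear of everything. The cap jar and vial stand still measure within 5 mm of where they were. The other bystanders look unmoved, and the arm did not go near them at low height.

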